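# Set the sizing caliper to the sample piece

### The job

Set the bench caliper to the sample: take the short stubby carrot piece that stands on end in the steel tray, stand it on the caliper's bed between the jaws, and push the sliding jaw shut until, with your hand off it, the dial's needle rests between the two long marks; never drive the needle on towards its end stop. Then press the quick-release lever on the jaw all the way down to lock the setting, lift the sample out without shifting the jaw, and stand it back in the steel tray. Leave the two long pieces in the tray alone.

Things in the scene. Friction and masses are not known exactly. Their poses are not given: they have to be found in the camera images.
- sample: the sample: a stubby upright carrot cylinder, 38 mm in diameter and 45 mm high, about 40 g, the only piece that stands on end in the steel tray. Origin at the centre of its underside, z up its axis.
- steel_tray: steel tray, 192 mm along its x, 262 mm along its y, 28 mm high, fixed. Origin at the centre of its underside; its inner floor is 4 mm above the table, 170 by 240 mm inside the walls.
- long_piece_1: a long slim carrot piece lying in the tray, 61 mm along its x, 28 mm wide and high; leave it alone. Origin at the centre of its underside. Sample and long pieces lie some 65 mm apart in a row along the tray's y, in any order.
- long_piece_2: another long slim piece, the same size, lying in the tray; leave it alone.
- gauge: bench caliper, fixed: aluminium base 130 mm along its x (-70 to +60), 252 mm along y, 12 mm thick; its top is the bed. Origin: centre of the base's underside, z up. Jaws move along its y, measuring axis at x = -35 mm, 34 mm high. At the -y end the dark fixed head (57 mm high, dial to 70 mm) with the round spring anvil (32 mm disc), free face at y = -58 mm. Steel beam along y at x = 31 to 49 mm, top 48 mm.
- gauge_spot (a point): point on the bed (12 mm above the table) on the measuring axis, 32 mm from the free anvil's face: a good place for the middle of the sample's underside. Axes as the caliper's.
- jaw_face (a point): point on the sliding jaw's measuring face, on the measuring axis, 34 mm above the table; axes as the caliper's: -y is the closing direction.
- jaw_push (a point): middle of the black rubber thumb pad (30 by 26 mm) on the back of the sliding jaw, 16 mm behind its face, 34 mm above the table, at the gauge's x = -25 mm: push here in the gauge's -y. The jaw arm is 17 to 51 mm above the table, x -63 to 25 mm; its dark carriage (x 23 to 57 mm, 58 mm high) reaches 44 mm behind the face. It slides with 7 N of friction and stays where it is left.
- jaw (a joint): position of the sliding jaw in m: its distance from the face of the free anvil. 0 = shut, grows as it opens (gauge's +y) to 0.095; starts at 0.072 to 0.093. On the sample with the needle between the long marks it reads about 0.033 to 0.036. Locked, its brake holds well over 20 N.
- needle (a joint): angle of the dial needle in rad: 0 with the anvil free, turning clockwise from above 0.3 rad per mm that the anvil is pushed in. Anvil spring 1 N per mm, end stop at 9 mm (2.7 rad). The two long bold marks are at 0.6 and 1.5 rad (2 N and 5 N); midway between them (1.05 rad) the needle points along the gauge's +x. Short ticks every 0.3 rad.
- gauge_dial (a point): centre of the dial's face (54 mm across over its rim), 68 mm above the table, on the fixed head.
- lever (a joint): angle of the black quick-release lever in rad: 0 = fully raised (the blade rises at 46 degrees towards the gauge's +x), grows as it is pressed down, 0.8 = level, locked, against its stop (the brake bites from 0.75). Starts at 0 to 0.15. It turns about a pin along the gauge's y at x = 67 mm, height 42 mm (carriage side), takes a few N at its tip to press (less than 15 N) and stays where it is left.
- lever_tip (a point): point on top of the lever's paddle (20 mm wide, 30 mm long), 60 mm from its pin. Raised it stands about 91 mm above the table at the gauge's x = 102 mm; locked, 51 mm above the table at x = 127 mm; always 19 mm behind the jaw's face (on the +y side). A press straight down at the gauge's x = 112 mm stays on the lever all the way.
There are look-alikes about, which are no part of the job. What is shaped like the sample but green or turquoise is not meant.

How it is judged:
On the way, in this order (a step that is already met when the one before it is completed fails the run):
1. the sample stands upright on the caliper's bed between the anvil and the sliding jaw, within 14 mm of the measuring axis, and the hand has let go of it (x of sample in the frame of gauge between -0.049 and -0.021 m and y of sample in the frame of gauge above -0.058 m and y of sample in the frame of jaw_face below 0 m and height (world z) of sample between 0.009 and 0.017 m and angle between sample's own z axis and vertical below 0.15 rad and contact force between the fingers and sample below 0.1 N), for 0.2 s.
2. with the sample between the jaws and the hand off the caliper, the needle rests between the two long marks (0.6 to 1.5 rad) (x of sample in the frame of gauge between -0.049 and -0.021 m and y of sample in the frame of gauge above -0.058 m and y of sample in the frame of jaw_face below 0 m and height (world z) of sample between 0.009 and 0.017 m and angle between sample's own z axis and vertical below 0.15 rad and value of joint needle between 0.6 and 1.5 rad and contact force between the fingers and gauge below 0.1 N), for 0.3 s.
3. the lever is pressed down to lock (over 0.77 rad) while the needle still rests between the long marks (x of sample in the frame of gauge between -0.049 and -0.021 m and y of sample in the frame of gauge above -0.058 m and y of sample in the frame of jaw_face below 0 m and height (world z) of sample between 0.009 and 0.017 m and angle between sample's own z axis and vertical below 0.15 rad and value of joint needle between 0.6 and 1.5 rad and value of joint lever above 0.77 rad), for 0.2 s.
4. the sample is lifted clear of the caliper, the needle falls back, and the jaw keeps its setting (height (world z) of sample above 0.07 m and value of joint needle below 0.2 rad and value of joint lever above 0.77 rad and value of joint jaw between 0.0318 and 0.0368 m), for 0.1 s.
At the end, for the whole second after the job is handed in: The sample stands upright (within 0.15 rad) and at rest on the floor of the steel tray; the lever is down (over 0.77 rad); the jaw still stands at the sample's setting (jaw joint 31.8 to 36.8 mm) and the needle is back at its rest (under 0.2 rad) (x of sample in the frame of steel_tray between -0.075 and 0.075 m and y of sample in the frame of steel_tray between -0.11 and 0.11 m and height (world z) of sample below 0.009 m and angle between sample's own z axis and vertical below 0.15 rad and linear speed of sample below 0.02 m/s and value of joint lever above 0.77 rad and value of joint jaw between 0.0318 and 0.0368 m and value of joint needle below 0.2 rad); the robot touches nothing.
It fails at once if the needle is driven past 2.25 rad, on towards its end stop (value of joint needle above 2.25 rad).
It fails at once if one of the two long pieces in the tray is moved more than 30 mm (distance of any of long_piece_1, long_piece_2 from where it was at the start of the episode above 0.03 m).
It also fails if it takes over 72 s, if anything falls off the work surface, if the arm or the gripper's body presses on something with over 40 N, if the wrist force passes 120 N, or if a joint passes its speed limit or range.

### The arm

A 7-joint arm with a two-finger parallel gripper is mounted at the origin on the work surface; the furniture and walls round the work are solid. World frame = base frame: x ahead of the robot, y to its left, z up, the work surface at z = 0. Lengths are in m, angles in rad, forces in N, time in s.
With the tool pointing down it reaches from about 0.425 to 0.925 m from the base axis. Payload 6.8 kg.
Tool frame: the origin (TCP) lies on the centre line of the jaws, within the pads' length; the fingertips stand 25 mm ahead of it and the grasp point (between the pads) lies 6 mm ahead of it; z points along the fingers, y is the direction in which the jaws open and shut (so a half turn about z gives the same grasp; the last joint's range is limited). The gripper opens to 85 mm and grips with 20 to 120 N. Pads are 22 mm wide; open, the fingers measure 114 mm over their backs; the gripper's body (76 mm by 85 mm) begins 54 mm behind the grasp point. The pads swing forward as they close: fully open they stand 13 mm farther back than shut.
Start: joints at [1.14, 0.477, 0.022, 1.555, -0.011, 1.109, -0.083], TCP at [0.214, -0.64, 0.256] pointing down, gripper open.
Joint ranges: [-2.96, 2.96], [-0.34, 2.1], [-1.41, 1.46], [0.24, 2.44], [-1.37, 4.51], [0.17, 1.92], [-2.96, 2.96]. Speed limits (rad/s): [2.39, 2.39, 3.14, 3.14, 3.14, 3.14, 3.14].

### API

Orientations are given as a unit quaternion [w, x, y, z].
In Python, from station import status, cams, order, models gives the robot as it stands.
- The arm moves only by the tool move_arm, never from a script. Its argument "steps" is one flat list of numbers, 7 for each row, row after row: the gripper's target within -1 to 1 (fully open at 1, half-way at 0, shut at -1), then the shift along the world's x, y, z in cm, then the turn, a rotation vector about the world's x, y, z in degrees. A call has 1 to 8 rows; each row shifts and turns the commanded pose from where the row before left it; what a row does not reach is not made up. A row lasts 1/10 s, in which the tool goes at most 50 mm and 8.59 degrees, less where a joint would pass 70% of its speed; a pose out of reach is approached as far as the arm can. A call with a gripper value outside its range is refused whole. The fingers move at their own pace and stop on an object; "newtons" is the grip in N (left out, the last holds). Time passes only in rows, so rows that do not move let the fingers close. It gives the time, the measured TCP pose, the force and the opening at its end, in the units of the state.
- status.get_obs(): the state, without advancing time (a new reading comes with each control period).
- cams.read_camera(name): name is "scene" or "top" or "wrist"; returns a dict with "pixels" (384x512x3 uint8, red, green, blue), "mtx" (3x3 intrinsics, pixels), "T" (4x4, takes a point from camera to world coordinates); the wrist camera has in their place "T_tool_cam" (4x4, takes a point from camera to tool coordinates, whose origin is the TCP and whose axes are the flange's). Camera axes: x right, y down, z forward; pixel columns grow to the right and rows downward; lengths in m; the calibration is good to about 2 mm. A picture is of the moment at which its call begins: read the wrist's pose just before it. There is no depth.
- order.hand_in(): hands the job in, once; it reports no verdict.
Trained networks look in the newest picture that a camera, given by its name, has taken for a name from the list of things; names that differ only in an ending like _2 or _b are one class to them, and where a whole thing is asked for, a point or a joint stands for the part that bears it (a point fixed in the world has none). Each returns a list of dicts, best first, with "score" (0 to 1); they miss things now and then, are a little off and sometimes report something else, mostly with a low value. They report only what shows in the picture. A call takes as long as a camera call. They do not tell look-alikes from the thing itself.
- models.silhouettes(camera, query): "region" (384x512 bool, what is visible of it) and "box" ([centre column, centre row, width, height] in pixels, round what is visible of it).
- models.place_of(camera, query): "position" ([row, column] in pixels: a listed point, or the origin of a listed thing).
The state is a dict: "t": time; "q": joint angles; "joint_vel": joint speeds; "joint_torque": joint torques, N m; "eef_pos": TCP position; "tool_rot": TCP orientation; "contact_force": force on the tool from outside, world axes, zero at the start; "torque": the same for the moment, N m; "gripper_width": opening from 0.0 (shut) to 1.0 (fully open).
Only numpy, scipy, OpenCV 4.12 (cv2) and the standard library are available. Lean on these libraries where they do the work, as an engineer would, in place of code of your own. Each camera call takes 0.05 s, during which the arm holds its last target.

## Working session

There is one attempt and no reset: what is moved stays moved. The work goes in short steps, Python scripts to look and compute and a tool call to move; the robot and the scene stay as the last step left them, time stands still between calls to the robot, and variables do not carry over. Pictures are saved under pics/ and viewed, and the job is handed in when it is done.

Besides the shell and the picture viewer there is one more tool, called after "Call:" as a command line: name --argument value ..., lists and objects as JSON in quotes. move_arm: Moves the arm, as the interface text tells. Its arguments: {"type":"object","properties":{"steps":{"type":"array"},"newtons":{"type":"number"}},"required":["steps"]}

```bash
mkdir -p pics; ls; python3 - <<'E'
from station import status,cams,models
import cv2,numpy as np
o=status.get_obs();print({k:np.round(v,3) for k,v in o.items()})
for c in("scene","top","wrist"):
    r=cams.read_camera(c);cv2.imwrite(f"pics/a_{c}.png",r["pixels"][:,:,::-1])
    print(c,r["mtx"].round(1).tolist(),(r.get("T") if "T" in r else r["T_tool_cam"]).round(3).tolist())
    for q in["sample","steel_tray","gauge","gauge_spot","jaw_face","jaw_push","lever_tip","gauge_dial","long_piece_1"]:
        print(q,[(round(float(d["score"]),2),np.round(d["position"],1).tolist()) for d in models.place_of(c,q)[:4]])
print(status.get_obs()["t"])
E
```

```text
pics
{'t': np.float64(0.0), 'q': array([ 1.14 ,  0.478,  0.022,  1.556, -0.012,  1.109, -0.083]), 'joint_vel': array([ 0.001, -0.001,  0.   ,  0.001,  0.001, -0.   , -0.001]), 'joint_torque': array([ 0.0000e+00, -5.9644e+01,  1.6080e+00, -2.8119e+01,  1.3000e-02,
        1.0000e-02, -0.0000e+00]), 'eef_pos': array([ 0.214, -0.64 ,  0.255]), 'tool_rot': array([-0.001,  0.987,  0.161, -0.   ]), 'contact_force': array([-0.3  , -0.576, -0.272]), 'torque': array([0.018, 0.011, 0.02 ]), 'gripper_width': np.float64(0.999)}
scene [[359.7, 0.0, 249.9], [0.0, 359.7, 189.5], [0.0, 0.0, 1.0]] [[-0.613, -0.441, 0.656, -0.114], [-0.79, 0.357, -0.498, 0.544], [-0.015, -0.823, -0.568, 0.617], [0.0, 0.0, 0.0, 1.0]]
sample [(0.91, [305.7, 151.1]), (0.66, [293.5, 181.3]), (0.52, [239.2, 172.3])]
steel_tray [(0.71, [252.6, 147.3]), (0.3, [182.1, 332.6])]
gauge [(0.72, [180.8, 318.5])]
gauge_spot [(0.75, [182.9, 331.9]), (0.38, [176.1, 320.9])]
jaw_face [(0.64, [177.1, 318.4]), (0.48, [147.6, 288.0])]
jaw_push [(0.66, [180.1, 316.1]), (0.48, [247.1, 143.6])]
lever_tip [(0.66, [145.9, 287.6])]
gauge_dial 
[... 295 characters left out ...]
75.9]), (0.58, [256.9, 138.9]), (0.49, [259.5, 162.2])]
steel_tray [(0.7, [208.3, 158.3])]
gauge [(0.98, [199.1, 335.3]), (0.25, [211.0, 144.7])]
gauge_spot [(0.97, [213.4, 345.5])]
jaw_face [(0.73, [208.4, 325.9])]
jaw_push [(0.94, [209.1, 321.8]), (0.59, [205.0, 177.5])]
lever_tip [(0.65, [160.8, 324.6])]
gauge_dial [(0.65, [199.0, 372.7])]
long_piece_1 [(0.65, [212.0, 141.0]), (0.5, [201.0, 154.2])]
wrist [[341.7, 0.0, 254.9], [0.0, 341.7, 187.3], [0.0, 0.0, 1.0]] [[-0.0, -0.963, -0.271, 0.069], [1.0, -0.0, -0.0, -0.001], [0.0, -0.271, 0.963, -0.117], [0.0, 0.0, 0.0, 1.0]]
sample []
steel_tray []
gauge []
gauge_spot []
jaw_face []
jaw_push []
lever_tip []
gauge_dial []
long_piece_1 []
1.5
```

```bash
cd pics; python3 - <<'E'
import cv2
a=cv2.imread("a_top.png");cv2.imwrite("a_top2.png",cv2.resize(a[120:300,100:420],None,fx=2.5,fy=2.5,interpolation=cv2.INTER_CUBIC))
E
```

```text
(no output)
```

View pics/a_top2.png

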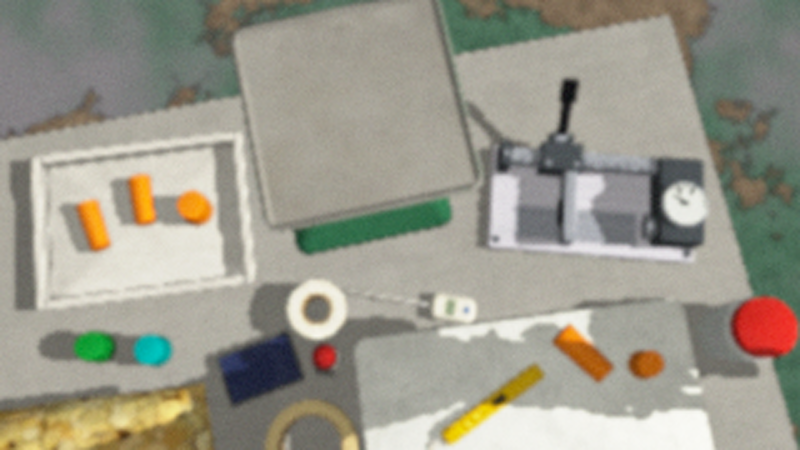

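View pics/a_scene.png

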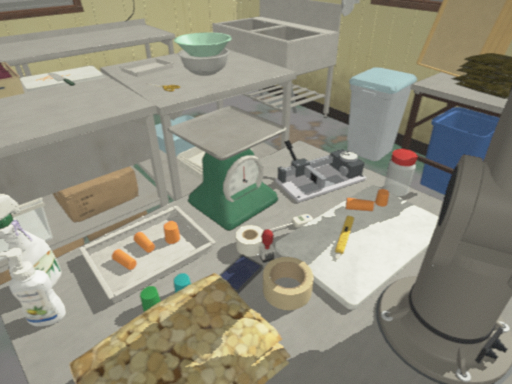

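View pics/a_top.png

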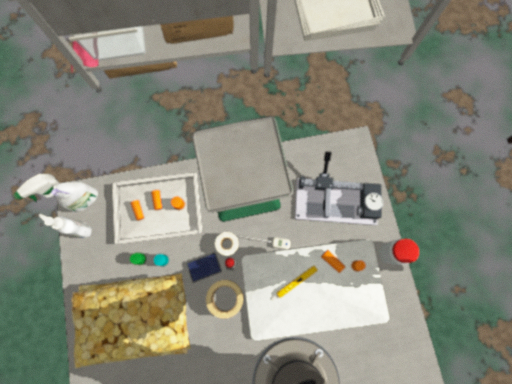

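```bash
cat > h.py <<'E'
import numpy as np
from scipy.spatial.transform import Rotation as R
C={"top":([[350.9,0,251.3],[0,350.9,192.7],[0,0,1]],None)}
def ray(K,T,row,col):
    d=T[:3,:3]@np.linalg.inv(K)@np.array([col,row,1.0]);return T[:3,3],d
def onz(K,T,row,col,z):
    o,d=ray(K,T,row,col);return o+d*(z-o[2])/d[2]
def wristT(r,obs):
    T=np.eye(4);q=obs["tool_rot"];T[:3,:3]=R.from_quat([q[1],q[2],q[3],q[0]]).as_matrix();T[:3,3]=obs["eef_pos"]
    return T@r["T_tool_cam"]
def proj(K,T,P):
    p=(np.asarray(P)-T[:3,3])@T[:3,:3];p=p@K.T;return p[...,:2]/p[...,2:]
E
python3 - <<'E'
from h import *
from station import cams
for c,L in {"top":[("sample",205.9,175.9,.004),("tray",208.3,158.3,0),("gauge",199.1,335.3,0),("spot",213.4,345.5,.012),("jawface",208.4,325.9,.034),("push",209.1,321.8,.034),("lever",160.8,324.6,.09),("dial",199,372.7,.068),("scale corner",120+185/2.5,100+475/2.5,.15),("scalec2",120+225/2.5,100+270/2.5,.15)],
"scene":[("sample",239.2,172.3,.004),("gauge",180.8,318.5,0),("spot",182.9,331.9,.012),("dial",156.2,352,.068),("lever",145.9,287.6,.09),("jaw_push",180.1,316.1,.034)]}.items():
    r=cams.read_camera(c)
    for n,a,b,z in L: print(c,n,onz(r["mtx"],r["T"],a,b,z).round(3))
E
```

```text
top sample [0.54  0.302 0.004]
top tray [0.539 0.358 0.   ]
top gauge [ 0.508 -0.197  0.   ]
top spot [ 0.458 -0.217  0.012]
top jawface [ 0.477 -0.155  0.034]
top push [ 0.476 -0.142  0.034]
top lever [ 0.609 -0.16   0.09 ]
top dial [ 0.484 -0.288  0.068]
top scale corner [ 0.507 -0.037  0.15 ]
top scalec2 [0.488 0.188 0.15 ]
scene sample [0.542 0.293 0.004]
scene gauge [ 0.501 -0.192  0.   ]
scene spot [ 0.456 -0.2    0.012]
scene dial [ 0.464 -0.292  0.068]
scene lever [ 0.61  -0.156  0.09 ]
scene jaw_push [ 0.475 -0.148  0.034]
```

Call:
move_arm --steps '[0.4,2.4,4.2,0.5,0,0,6.5,0.4,2.4,4.2,0.5,0,0,6.5,0.4,2.4,4.2,0.5,0,0,6.5,0.4,2.4,4.2,0.5,0,0,6.5,0.4,2.4,4.2,0.5,0,0,6.5,0.4,2.4,4.2,0.5,0,0,6.5,0.4,2.4,4.2,0.5,0,0,6.5,0.4,2.4,4.2,0.5,0,0,6.5]' --newtons 25

```text
t: 2.4
eef_pos: [0.4068, -0.3024, 0.2969]
tool_rot: [0.0, 0.815, 0.579, 0.0]
contact_force: [0.5, 0.3, 0.1]
gripper_width: 0.699
```

Call:
move_arm --steps '[0.4,2.4,4.2,0.5,0,0,6.5,0.4,2.4,4.2,0.5,0,0,6.5,0.4,2.4,4.2,0.5,0,0,6.5,0.4,0,0,0,0,0,0,0.4,0,0,0,0,0,0]'

```text
t: 2.9
eef_pos: [0.4786, -0.1772, 0.3115]
tool_rot: [0.0, 0.706, 0.708, 0.0]
contact_force: [-0.5, -1.5, -0.1]
gripper_width: 0.697
```

```bash
cat > look.py <<'E'
import sys,cv2
from h import *
from station import status,cams,models
def look(cam,name,qs=()):
    o=status.get_obs();r=cams.read_camera(cam);K=np.array(r["mtx"]);T=r["T"] if "T" in r else wristT(r,o)
    cv2.imwrite(f"pics/{name}.png",r["pixels"][:,:,::-1]);np.savez(f"pics/{name}.npz",K=K,T=T)
    for q,z in qs:
        for d in models.place_of(cam,q)[:3]:
            print(q,round(float(d["score"]),2),np.round(d["position"],1),onz(K,T,*d["position"],z).round(4))
    print("t",o["t"],"tcp",o["eef_pos"].round(4),"rot",o["tool_rot"].round(3),"w",round(float(o["gripper_width"]),3),"F",o["contact_force"].round(2))
    return r,K,T
E
python3 - <<'E'
from look import *
look("wrist","b1",[("gauge",0),("gauge_spot",.012),("jaw_face",.034),("jaw_push",.034),("lever_tip",.09),("gauge_dial",.068)])
a=np.array([[208,210],[290,193],[272,118],[195,132]]);b=np.array([[236,155],[284,127],[222,98],[168,122]])
P=[]
for c in("top","scene"):
    r=cams.read_camera(c);P.append(r["mtx"]@np.linalg.inv(r["T"])[:3])
X=cv2.triangulatePoints(P[0],P[1],a.T.astype(float),b.T.astype(float));print((X[:3]/X[3]).T.round(3))
E
```

```text
gauge 0.78 [165.2 275.5] [ 0.5056 -0.1984  0.    ]
gauge_spot 0.81 [178.2 246.2] [ 0.4683 -0.2126  0.012 ]
jaw_face 0.93 [140.1 253.3] [ 0.4773 -0.1616  0.034 ]
jaw_push 0.96 [127.7 262.6] [ 0.4879 -0.1474  0.034 ]
gauge_dial 0.92 [254.1 250.1] [ 0.4737 -0.2892  0.068 ]
t 2.9 tcp [ 0.4786 -0.1772  0.3115] rot [0.    0.706 0.708 0.   ] w 0.697 F [-0.46 -1.46 -0.14]
[[ 0.458  0.166  0.24 ]
 [ 0.492 -0.026  0.234]
 [ 0.694  0.007  0.257]
 [ 0.674  0.196  0.247]]
```

View pics/b1.png

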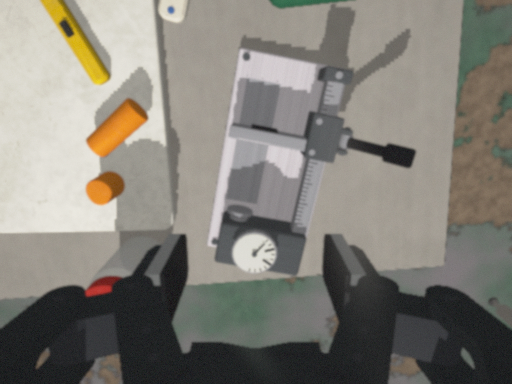

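```bash
python3 - <<'E'
import cv2
a=cv2.imread("pics/b1.png")[30:290,190:430];cv2.imwrite("pics/b1z.png",cv2.resize(a[:130],None,fx=3.2,fy=3.2,interpolation=cv2.INTER_CUBIC));cv2.imwrite("pics/b1y.png",cv2.resize(a[130:],None,fx=3.2,fy=3.2,interpolation=cv2.INTER_CUBIC))
E
```

```text
(no output)
```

View pics/b1z.png

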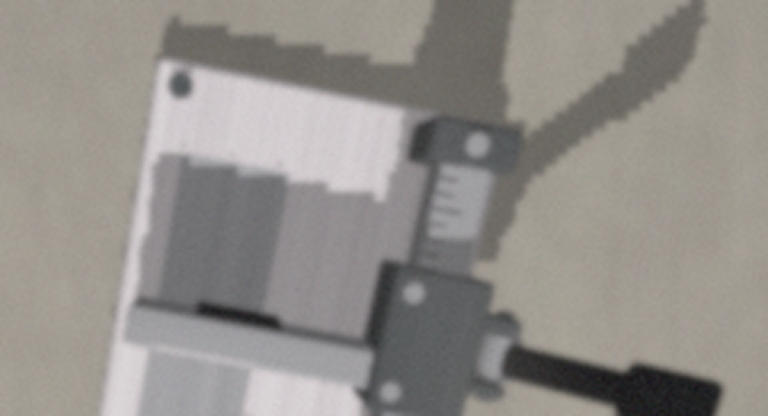

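View pics/b1y.png

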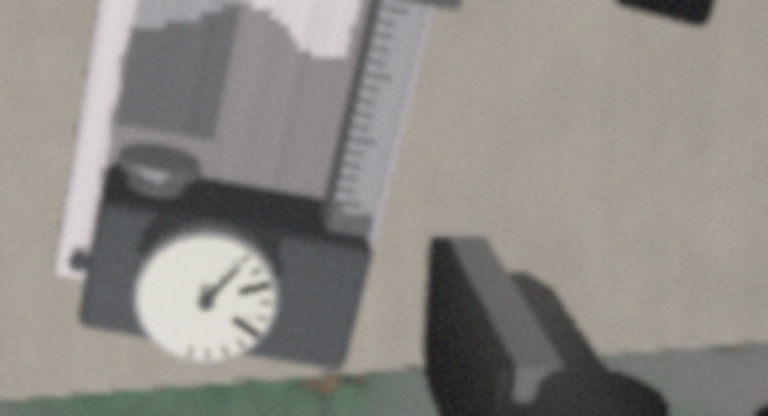

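```bash
cat >> h.py <<'E'
def G(p,P):  # gauge pose p=(x,y,yaw) -> world
    P=np.atleast_2d(P);c,s=np.cos(p[2]),np.sin(p[2]);return np.c_[p[0]+c*P[:,0]-s*P[:,1],p[1]+s*P[:,0]+c*P[:,1],P[:,2]]
E
python3 - <<'E'
from h import *
from scipy.optimize import least_squares
d=np.load("pics/b1.npz");K,T=d["K"],d["T"]
c1=onz(K,T,49.4,240,.012);c2=onz(K,T,245.9,208.1,.012);e=onz(K,T,63.8,318.1,.012)
print(c1,c2,np.linalg.norm(c1-c2))
# yaw from long edge and short edge
v=c1-c2;print("yaw",np.arctan2(-v[0],v[1]));w=e-c1;print(np.arctan2(w[1],w[0]))
f=lambda p:(proj(K,T,G(p,[[-.07,.126,.012],[-.07,-.126,.012]]))-[[240,49.4],[208.1,245.9]]).ravel()
s=least_squares(f,[.5,-.2,-.15]);p=s.x;print(p,s.fun)
np.save("gp.npy",p)
n=["spot","beam end","jaw-arm"]
print("spot",G(p,[-.035,-.026,.012]))
print("head top corners px",proj(K,T,G(p,[[-.07,-.126,.057],[.06,-.126,.057]])))
def back(row,col,z):
    w=onz(K,T,row,col,z);c,s_=np.cos(p[2]),np.sin(p[2]);a=w[:2]-p[:2];return np.array([c*a[0]+s_*a[1],-s_*a[0]+c*a[1]])
for nm,r,c,z in [("jawface",140.1,253.3,.034),("push",127.7,262.6,.034),("dial",254.1,250.1,.068),("armback",123.8,232.8,.051),("armfront",30+338/3.2,190+125/3.2,.051),("needle hub",160+298/3.2,190+207/3.2,.068),("carr back left",30+262/3.2,190+390/3.2,.058),("carr back right",30+283/3.2,190+492/3.2,.058),("lever tip",30+385/3.2,190+718/3.2,.09),("anvil top",160+150/3.2,190+155/3.2,.05)]:
    print(nm,back(r,c,z).round(4))
E
```

```text
[ 0.46202891 -0.06149115  0.012     ] [ 0.41711175 -0.30562148  0.012     ] 0.24822806232510805
yaw -0.18195350196581697
-0.16872460453991495
[ 0.50832483 -0.19681344 -0.1822029 ] [ 0.23986499 -1.20282717 -0.27999914  1.66356975]
spot [[ 0.46919308 -0.21604119  0.012     ]]
head top corners px [[202.93279992 264.029332  ]
 [308.00219125 281.43949713]]
jawface [-0.0369  0.029 ]
push [-0.029   0.0449]
dial [-0.0173 -0.0972]
armback [-0.0625  0.0447]
armfront [-0.0644  0.0313]
needle hub [-0.0123 -0.095 ]
carr back left [0.0182 0.0731]
carr back right [0.0532 0.0727]
lever tip [0.1221 0.0561]
anvil top [-0.0402 -0.0488]
```

Call:
move_arm --steps '[0.4,0,1,3,0,0,0,0.4,0.5,4.2,2,0,0,0,0.4,0.5,4.8,0,0,0,0,0.4,0.5,4.8,0,0,0,0,0.4,0.5,4.8,0,0,0,0,0.4,0.5,4.8,0,0,0,0,0.4,0.5,4.8,0,0,0,0,0.4,0.5,4.8,0,0,0,0]'

```text
t: 4.15
eef_pos: [0.5132, 0.1633, 0.3615]
tool_rot: [0.0, 0.708, 0.707, 0.0]
contact_force: [1.7, -0.0, -0.3]
gripper_width: 0.701
```

Call:
move_arm --steps '[0.4,0.6,4.8,0,0,0,0,0.4,0.6,4.8,0,0,0,0,0.4,0.6,4.8,0,0,0,0,0.4,0.5,4.8,-2,0,0,0,0.4,0,0.7,-4,0,0,0,0.4,0,0,-3,0,0,0,0.4,0,0,0,0,0,0,0.4,0,0,0,0,0,0]'

```text
t: 4.95
eef_pos: [0.5363, 0.3584, 0.2726]
tool_rot: [-0.0, 0.707, 0.707, -0.0]
contact_force: [0.6, -0.5, 0.9]
gripper_width: 0.7
```

```bash
python3 - <<'E'
from look import *
r,K,T=look("wrist","c1",[("sample",.004),("long_piece_1",.014),("steel_tray",0)])
for d in models.silhouettes("wrist","sample")[:3]:print(d["score"],d["box"])
E
```

```text
sample 0.88 [ 92.5 124. ] [0.3944 0.4273 0.004 ]
sample 0.59 [155.1 120.9] [0.3836 0.3584 0.004 ]
sample 0.54 [150.6 279.6] [0.5648 0.3633 0.004 ]
long_piece_1 0.67 [ 99.4 258.3] [0.5404 0.4201 0.014 ]
long_piece_1 0.63 [152.4 279.4] [0.5639 0.363  0.014 ]
steel_tray 0.67 [153.1 257.1] [0.5392 0.3598 0.    ]
t 4.95 tcp [0.5363 0.3584 0.2726] rot [-0.     0.707  0.707 -0.   ] w 0.7 F [ 0.63 -0.48  0.86]
0.95 [263.3, 214.8, 36.0, 42.4]
0.84 [112.2, 161.4, 49.1, 39.4]
0.75 [116.5, 97.8, 51.1, 42.3]
```

View pics/c1.png

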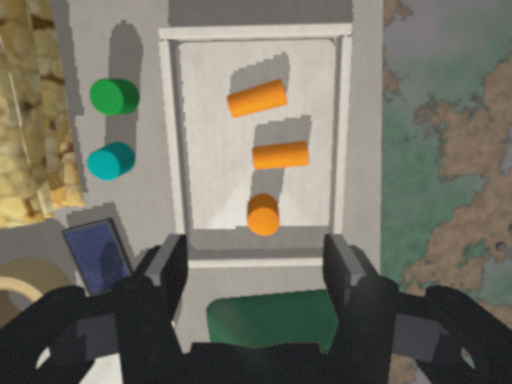

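```bash
python3 - <<'E'
from h import *
from scipy.optimize import least_squares
d=np.load("pics/c1.npz");K,T=d["K"],d["T"];a=np.linspace(0,6.283,60)
def bx(p):
    P=np.concatenate([np.c_[p[0]+.019*np.cos(a),p[1]+.019*np.sin(a),0*a+z] for z in(.004,.049)]);q=proj(K,T,P);l,h=q.min(0),q.max(0);return np.r_[(l+h)/2,h-l]
s=least_squares(lambda p:(bx(p)-[263.3,214.8,36,42.4])[:2],[.54,.3]);print(s.x,bx(s.x))
E
```

```text
[0.54551164 0.2951557 ] [263.3        214.8         35.63042176  45.54597413]
```

Call:
move_arm --steps '[0.4,0.3,-2,-4,0,0,0,0.4,0.3,-2.2,-4,0,0,0,0.4,0.3,-2,-4,0,0,0,0.4,0,0,-4,0,0,0,0.4,0,0,-2.5,0,0,0,0.4,0,0,0,0,0,0,0.4,0,0,0,0,0,0]'

```text
t: 5.9
eef_pos: [0.5455, 0.2974, 0.0884]
tool_rot: [0.0, 0.707, 0.707, 0.001]
contact_force: [0.4, 1.0, 0.2]
gripper_width: 0.697
```

```bash
python3 - <<'E'
from look import *
r,K,T=look("wrist","c2")
print(proj(K,T,[[.5455,.296,.004],[.5455,.296,.049]]))
for d in models.silhouettes("wrist","sample")[:3]:print(d["score"],d["box"])
E
```

```text
t 5.9 tcp [0.5455 0.2974 0.0884] rot [0.    0.707 0.707 0.001] w 0.697 F [0.37 0.97 0.18]
[[254.35884528 210.35325288]
 [254.41504059 240.66708255]]
0.72 [254.1, 228.4, 70.5, 85.1]
0.38 [4.7, 119.6, 3.9, 28.5]
```

View pics/c2.png

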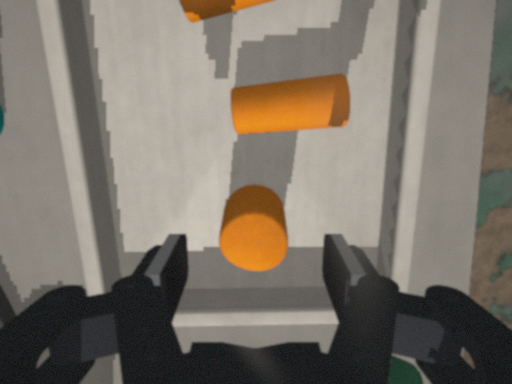

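Call:
move_arm --steps '[0.4,0,0,-3,0,0,0,0.4,0,0,-2,0,0,0,0.4,0,0,0,0,0,0,-0.3,0,0,0,0,0,0,-0.5,0,0,0,0,0,0,-0.5,0,0,0,0,0,0,-0.5,0,0,0,0,0,0,-0.5,0,0,0,0,0,0]' --newtons 25

```text
t: 6.8
eef_pos: [0.5461, 0.2978, 0.0393]
tool_rot: [0.0, 0.707, 0.707, 0.002]
contact_force: [-0.4, -0.1, 6.4]
gripper_width: 0.437
```

Call:
move_arm --steps '[-0.5,0,0,2,0,0,0,-0.5,0,0,4.5,0,0,0,-0.5,0,0,4.5,0,0,0,-0.5,0,0,4.5,0,0,0,-0.5,0,0,4.5,0,0,0,-0.5,0,0,4.5,0,0,0,-0.5,0,0,4.5,0,0,0,-0.5,0,0,3.1,0,0,0]'

```text
t: 7.6
eef_pos: [0.545, 0.2974, 0.3627]
tool_rot: [0.001, 0.707, 0.707, 0.002]
contact_force: [0.0, -0.2, -0.3]
gripper_width: 0.435
```

Call:
move_arm --steps '[-0.5,-0.7,-4.5,0,0,0,-1,-0.5,-0.7,-4.7,0,0,0,-1,-0.5,-0.7,-4.7,0,0,0,-1,-0.5,-0.7,-4.7,0,0,0,-1,-0.5,-0.7,-4.7,0,0,0,-1,-0.5,-0.7,-4.7,0,0,0,-1,-0.5,-0.7,-4.7,0,0,0,-1,-0.5,-0.7,-4.7,0,0,0,-1]'

```text
t: 8.4
eef_pos: [0.4881, -0.0788, 0.3591]
tool_rot: [0.001, 0.755, 0.656, 0.0]
contact_force: [1.3, -0.7, -0.8]
gripper_width: 0.436
```

Call:
move_arm --steps '[-0.5,-0.7,-4.7,0,0,0,-1,-0.5,-0.7,-4.7,0,0,0,-1.4,-0.5,-0.7,-4.6,0,0,0,0,-0.5,0,0,0,0,0,0,-0.5,0,0,0,0,0,0]'

```text
t: 8.9
eef_pos: [0.4675, -0.2179, 0.3585]
tool_rot: [0.0, 0.769, 0.639, 0.0]
contact_force: [0.4, 1.1, -0.5]
gripper_width: 0.437
```

```bash
python3 - <<'E'
from look import *
r,K,T=look("wrist","d1")
p=np.load("gp.npy")
print(proj(K,T,G(p,[[-.07,.126,.012],[-.07,-.126,.012],[-.012,-.095,.068]])), G(p,[-.035,-.026,.012]))
E
```

```text
t 8.9 tcp [ 0.4675 -0.2179  0.3585] rot [0.    0.769 0.639 0.   ] w 0.437 F [ 0.45  1.12 -0.49]
[[227.19825754  20.91871974]
 [231.4007966  212.50841338]
 [274.13648689 204.39659989]] [[ 0.46919308 -0.21604119  0.012     ]]
```

View pics/d1.png

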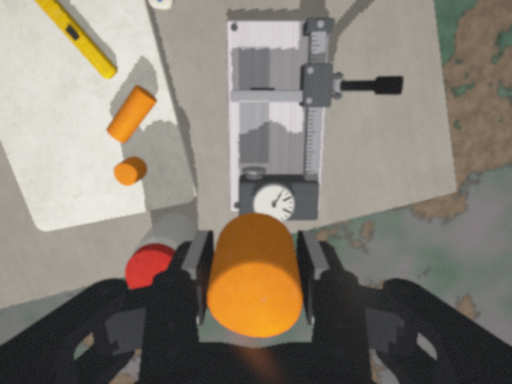

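Call:
move_arm --steps '[-0.5,0.1,0.1,-4.5,0,0,0,-0.5,0.1,0.1,-4.5,0,0,0,-0.5,0,0,-4.5,0,0,0,-0.5,0,0,-4.5,0,0,0,-0.5,0,0,-4.5,0,0,0,-0.5,0,0,-1.5,0,0,0,-0.5,0,0,0,0,0,0,-0.5,0,0,0,0,0,0]'

```text
t: 9.75
eef_pos: [0.471, -0.2139, 0.1191]
tool_rot: [0.0, 0.768, 0.641, 0.001]
contact_force: [0.3, 0.6, -0.9]
gripper_width: 0.436
```

```bash
python3 - <<'E'
from look import *
r,K,T=look("wrist","d2")
p=np.load("gp.npy")
print(proj(K,T,G(p,[[-.07,.126,.012],[-.07,-.126,.012],[-.012,-.095,.068],[-.035,-.058,.034]])))
E
```

```text
t 9.75 tcp [ 0.471  -0.2139  0.1191] rot [0.    0.768 0.641 0.001] w 0.436 F [ 0.33  0.57 -0.89]
[[191.38525076 -53.76144046]
 [206.99500572 324.52970814]
 [291.37433689 342.24414809]
 [252.48090062 257.79347014]]
```

View pics/d2.png

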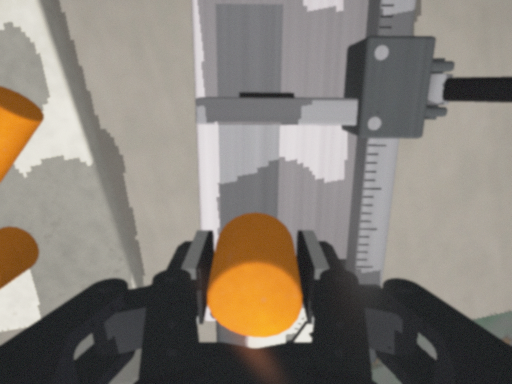

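Call:
move_arm --steps '[-0.5,0,0,-3,0,0,0,-0.5,0,0,-2.5,0,0,0,-0.5,0,0,-1,0,0,0,-0.5,0,0,-0.5,0,0,0,-0.5,0,0,0,0,0,0,-0.5,0,0,0,0,0,0]'

```text
t: 10.4
eef_pos: [0.4708, -0.2155, 0.0493]
tool_rot: [0.001, 0.768, 0.64, 0.001]
contact_force: [-0.2, 0.3, -0.9]
gripper_width: 0.435
```

Call:
move_arm --steps '[-0.5,0,0,-0.2,0,0,0,-0.5,0,0,0,0,0,0,-0.5,0,0,0,0,0,0]'

```text
t: 10.7
eef_pos: [0.4709, -0.2156, 0.0472]
tool_rot: [0.001, 0.768, 0.64, 0.0]
contact_force: [-1.0, 0.8, 6.6]
gripper_width: 0.433
```

Contact on the bed; release and rise.

Call:
move_arm --steps '[-0.1,0,0,0,0,0,0,0.2,0,0,0,0,0,0,0.3,0,0,0,0,0,0,0.3,0,0,0,0,0,0,0.3,0,0,0.5,0,0,0,0.3,0,0,2.5,0,0,0,0.3,0,0,3.5,0,0,0,0.3,0,0,4,0,0,0]'

```text
t: 11.5
eef_pos: [0.4691, -0.2148, 0.1518]
tool_rot: [-0.001, 0.768, 0.64, -0.0]
contact_force: [1.0, -0.8, -0.6]
gripper_width: 0.649
```

Call:
move_arm --steps '[0.3,0.3,2.5,4,0,0,0,0.3,0.5,3.5,2,0,0,0,0.3,0,0,0,0,0,0,-1,0,0,0,0,0,0]'

```text
t: 11.9
eef_pos: [0.4781, -0.1547, 0.2119]
tool_rot: [0.001, 0.768, 0.641, 0.0]
contact_force: [-0.1, -0.6, -0.3]
gripper_width: 0.493
```

```bash
python3 - <<'E'
from look import *
r,K,T=look("wrist","e1",[("sample",.012),("jaw_push",.034),("jaw_face",.034)])
p=np.load("gp.npy")
print(proj(K,T,G(p,[[-.07,.126,.012],[-.07,-.126,.012],[-.012,-.095,.068],[-.035,-.026,.057]])))
a=cv2.imread("pics/e1.png")[60:330,150:400];cv2.imwrite("pics/e1z.png",cv2.resize(a,None,fx=2.2,fy=2.2,interpolation=cv2.INTER_CUBIC))
E
```

```text
sample 0.81 [232.1 256.8] [ 0.4686 -0.2197  0.012 ]
jaw_push 0.96 [164.  269.4] [ 0.4925 -0.1487  0.034 ]
jaw_face 0.58 [181.8 252.2] [ 0.4746 -0.162   0.034 ]
t 11.9 tcp [ 0.4781 -0.1547  0.2119] rot [0.001 0.768 0.641 0.   ] w 0.493 F [-0.1  -0.62 -0.34]
[[217.51005212  67.4878473 ]
 [223.91831168 314.83257757]
 [282.61296848 324.52608373]
 [257.14475091 248.65903214]]
```

View pics/e1z.png

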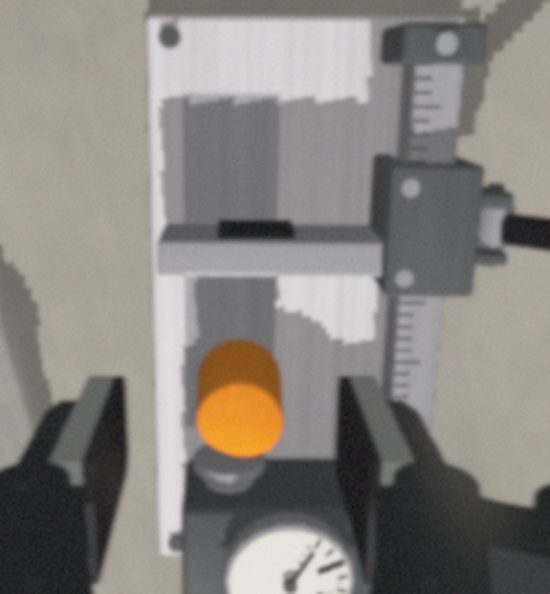

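```bash
python3 - <<'E'
from h import *
p=np.load("gp.npy")
for y in(.076,.056,.0095):print(G(p,[-.025,y,.05]))
print("dir -y",np.sin(p[2]),-np.cos(p[2]))
print(G(p,[.112,.019+.0,.1]))
E
```

```text
[[ 0.49750959 -0.11754157  0.05      ]]
[[ 0.49388566 -0.13721051  0.05      ]]
[[ 0.48546003 -0.18294079  0.05      ]]
dir -y -0.18119644359041812 -0.983446922223149
[[ 0.62191362 -0.19842195  0.1       ]]
```

Call:
move_arm --steps '[-1,1.9,3.7,0,0,0,0,-1,0,0,-4,0,0,0,-1,0,0,-4.5,0,0,0,-1,0,0,-4.5,0,0,0,-1,0,0,-3.2,0,0,0,-1,0,0,0,0,0,0,-1,0,0,0,0,0,0]'

```text
t: 12.8
eef_pos: [0.4966, -0.1185, 0.0489]
tool_rot: [-0.001, 0.768, 0.64, -0.001]
contact_force: [0.2, -0.5, 0.5]
gripper_width: 0.0
```

```bash
python3 - <<'E'
from look import *
r,K,T=look("wrist","f1")
E
```

```text
t 12.8 tcp [ 0.4966 -0.1185  0.0489] rot [-0.001  0.768  0.64  -0.001] w 0.0 F [ 0.18 -0.45  0.54]
```

View pics/f1.png

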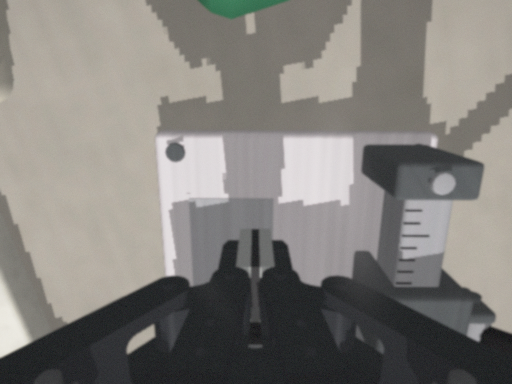

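Call:
move_arm --steps '[-1,-0.18,-1,0,0,0,0,-1,-0.09,-0.5,0,0,0,0,-1,-0.09,-0.5,0,0,0,0,-1,-0.09,-0.5,0,0,0,0,-1,-0.09,-0.5,0,0,0,0,-1,0,0,0,0,0,0]'

```text
t: 13.45
eef_pos: [0.4924, -0.1475, 0.0502]
tool_rot: [0.0, 0.768, 0.64, 0.001]
contact_force: [0.9, 4.7, 3.5]
gripper_width: 0.001
```

Call:
move_arm --steps '[-1,-0.09,-0.5,0,0,0,0,-1,-0.09,-0.5,0,0,0,0,-1,0,0,0,0,0,0,-1,0,0,0,0,0,0]'

```text
t: 13.85
eef_pos: [0.4905, -0.1576, 0.0499]
tool_rot: [0.0, 0.768, 0.64, 0.001]
contact_force: [2.2, 4.6, 3.9]
gripper_width: -0.001
```

```bash
python3 - <<'E'
from look import *
p=np.load("gp.npy")
r,K,T=look("top","g_top")
o=status.get_obs();w=o["eef_pos"][:2]-p[:2];c,s=np.cos(p[2]),np.sin(p[2]);print("gauge tcp",c*w[0]+s*w[1],-s*w[0]+c*w[1])
look("scene","g_sc");look("wrist","g_w")
a=cv2.imread("pics/g_top.png")[140:240,270:410];b=cv2.imread("pics/g_sc.png")[120:220,250:390]
cv2.imwrite("pics/g.png",np.hstack([cv2.resize(v,(400,286),interpolation=cv2.INTER_CUBIC) for v in(a,b)]))
E
```

```text
t 13.85 tcp [ 0.4905 -0.1576  0.0499] rot [0.    0.768 0.64  0.001] w -0.001 F [2.17 4.61 3.89]
gauge tcp -0.02469613533387991 0.03541013469000673
t 13.9 tcp [ 0.4905 -0.1575  0.0498] rot [0.    0.768 0.64  0.001] w -0.002 F [0.82 4.87 4.47]
t 13.95 tcp [ 0.4905 -0.1575  0.0498] rot [0.    0.768 0.64  0.001] w -0.003 F [0.49 4.19 4.85]
```

View pics/g.png

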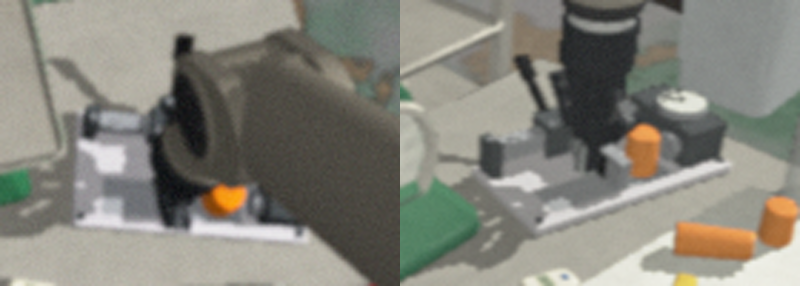

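View pics/g_w.png

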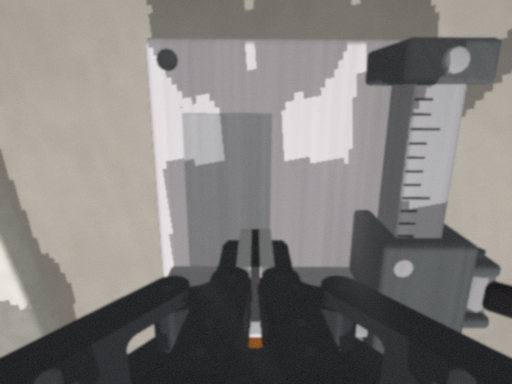

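```bash
cat >> h.py <<'E'
def back(p,K,T,row,col,z):
    w=onz(K,T,row,col,z);c,s_=np.cos(p[2]),np.sin(p[2]);a=w[:2]-p[:2];return np.array([c*a[0]+s_*a[1],-s_*a[0]+c*a[1]])
E
python3 - <<'E'
from h import *
p=np.load("gp.npy")
for n,r,c in [("b1",121.6,319.7),("e1",60+187/2.2,150+410/2.2),("g_w",268.5,403),("d2",52.5,382)]:
    d=np.load(f"pics/{n}.npz");print(n,back(p,d["K"],d["T"],r,c,.059))
E
```

```text
b1 [0.02857483 0.06478525]
e1 [0.02750438 0.06513876]
g_w [0.0273429  0.04561462]
d2 [0.02790808 0.0649759 ]
```

Call:
move_arm --steps '[-1,-0.09,-0.49,0,0,0,0,-1,-0.09,-0.49,0,0,0,0,-1,-0.09,-0.49,0,0,0,0,-1,-0.09,-0.49,0,0,0,0,-1,-0.09,-0.49,0,0,0,0,-1,0,0,0,0,0,0,-1,0,0,0,0,0,0]'

```text
t: 14.7
eef_pos: [0.4858, -0.1823, 0.0495]
tool_rot: [0.0, 0.768, 0.64, 0.001]
contact_force: [1.4, 4.5, 4.1]
gripper_width: 0.001
```

```bash
python3 - <<'E'
from look import *
p=np.load("gp.npy")
look("scene","h_sc");look("wrist","h_w")
o=status.get_obs();w=o["eef_pos"][:2]-p[:2];c,s=np.cos(p[2]),np.sin(p[2]);print("gauge tcp",c*w[0]+s*w[1],-s*w[0]+c*w[1])
a=cv2.imread("pics/h_w.png");b=cv2.imread("pics/h_sc.png")[120:220,250:390]
cv2.imwrite("pics/h.png",np.vstack([cv2.resize(a[200:384,150:512],(700,356)),cv2.resize(b,(334,240),interpolation=cv2.INTER_CUBIC)[:, :].repeat(1,0) if 0 else cv2.copyMakeBorder(cv2.resize(b,(334,240),interpolation=cv2.INTER_CUBIC),0,0,0,366,0)]))
E
```

```text
t 14.7 tcp [ 0.4858 -0.1823  0.0495] rot [0.    0.768 0.64  0.001] w 0.001 F [1.45 4.52 4.15]
t 14.75 tcp [ 0.4858 -0.1823  0.0495] rot [0.    0.768 0.64  0.001] w -0.0 F [1.52 5.58 3.77]
gauge tcp -0.024845677792248284 0.010174077918893432
```

View pics/h.png

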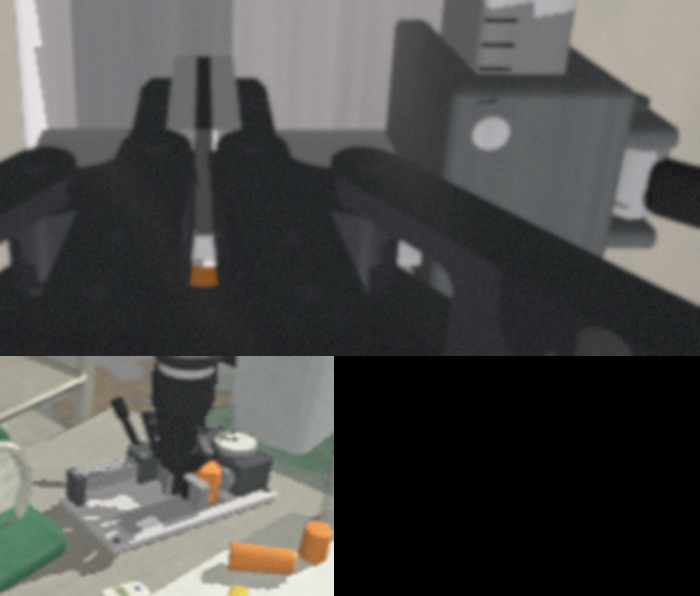

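Call:
move_arm --steps '[-1,-0.05,-0.25,0,0,0,0,-1,-0.04,-0.24,0,0,0,0,-1,-0.02,-0.12,0,0,0,0,-1,-0.02,-0.1,0,0,0,0,-1,0,0,0,0,0,0,-1,0,0,0,0,0,0]'

```text
t: 15.4
eef_pos: [0.4847, -0.188, 0.0495]
tool_rot: [-0.0, 0.768, 0.641, 0.001]
contact_force: [1.4, 8.1, 5.4]
gripper_width: -0.003
```

```bash
python3 - <<'E'
from h import *
from station import status
p=np.load("gp.npy")
o=status.get_obs();w=o["eef_pos"][:2]-p[:2];c,s=np.cos(p[2]),np.sin(p[2]);print("gauge tcp",c*w[0]+s*w[1],-s*w[0]+c*w[1],o["contact_force"])
E
```

```text
gauge tcp -0.02483867004160271 0.00434123886759838 [1.37262022 8.09114893 5.41629821]
```

Call:
move_arm --steps '[-1,0.18,0.98,0,0,0,0,-1,0.18,1,1.5,0,0,0,-1,0,0,4.5,0,0,0,-1,0,0,4.5,0,0,0,-1,0,-2,4.2,0,0,0,-1,-0.2,-4.5,1.5,0,0,0,-1,-0.3,-3.5,0,0,0,0,-1,0,0,0,0,0,0]'

```text
t: 16.2
eef_pos: [0.4808, -0.2763, 0.2126]
tool_rot: [0.002, 0.771, 0.637, -0.001]
contact_force: [0.0, -0.4, -1.5]
gripper_width: -0.0
```

```bash
python3 - <<'E'
from look import *
look("wrist","i_w",[])
a=cv2.imread("pics/i_w.png");cv2.imwrite("pics/i.png",cv2.resize(a[:,150:400],None,fx=1.5,fy=1.5))
E
```

```text
t 16.2 tcp [ 0.4808 -0.2763  0.2126] rot [ 0.002  0.771  0.637 -0.001] w -0.0 F [ 0.04 -0.39 -1.55]
```

View pics/i.png

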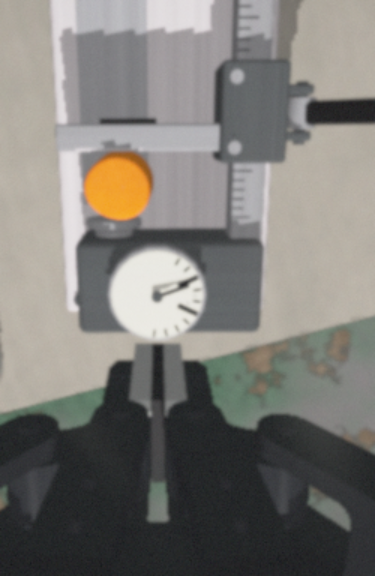

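```bash
python3 - <<'E'
import cv2
a=cv2.imread("pics/i_w.png")[155:235,215:295];cv2.imwrite("pics/i2.png",cv2.resize(a,None,fx=7,fy=7,interpolation=cv2.INTER_CUBIC))
E
```

```text
(no output)
```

View pics/i2.png

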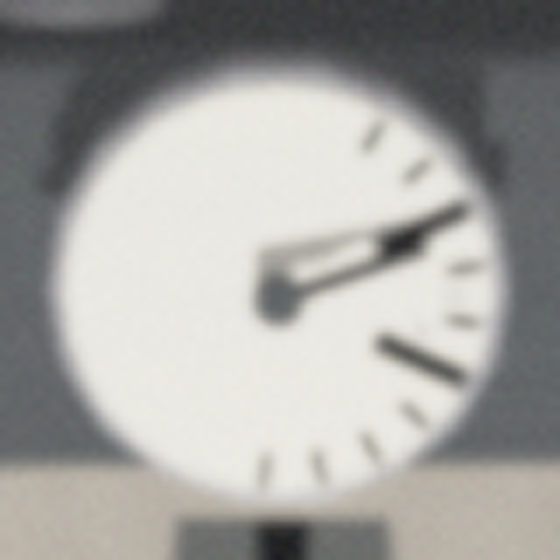

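```bash
python3 - <<'E'
from h import *
from station import status
p=np.load("gp.npy")
o=status.get_obs();e=o["eef_pos"];print(e,o["tool_rot"])
for y in(.025,.010,.0032):print(y,((G(p,[-.025,y,.0495])-e)*100).round(2))
print(R.from_quat(np.r_[o["tool_rot"][1:],o["tool_rot"][0]]).as_matrix().round(3))
E
```

```text
[ 0.48127325 -0.2729255   0.21195793] [ 5.13386523e-04  7.70113623e-01  6.37906193e-01 -6.57872454e-04]
0.025 [[  0.7   10.52 -16.25]]
0.01 [[  0.43   9.05 -16.25]]
0.0032 [[  0.3    8.38 -16.25]]
[[ 0.186  0.983 -0.   ]
 [ 0.983 -0.186 -0.002]
 [-0.002 -0.    -1.   ]]
```

Call:
move_arm --steps '[-1,0.3,4.5,0,0,0,0,-1,0.3,4.5,0,0,0,0,-1,0.1,1.5,-3,0,0,0,-1,0,0,-4.5,0,0,0,-1,0,0,-4.5,0,0,0,-1,0,0,-4.2,0,0,0,-1,0,0,0,0,0,0,-1,0,0,0,0,0,0]'

```text
t: 17.05
eef_pos: [0.4893, -0.1638, 0.0497]
tool_rot: [-0.001, 0.768, 0.641, -0.0]
contact_force: [-0.0, -0.9, 0.6]
gripper_width: -0.002
```

```bash
cat > gt.py <<'E'
from h import *
from station import status
p=np.load("gp.npy")
o=status.get_obs();e=o["eef_pos"];w=e[:2]-p[:2];c,s=np.cos(p[2]),np.sin(p[2]);print("t",o["t"],"gauge tcp",c*w[0]+s*w[1],-s*w[0]+c*w[1],e[2],o["contact_force"].round(1))
E
python3 gt.py
```

```text
t 17.05 gauge tcp -0.024647620553630463 0.029014234431257866 0.04967181969253982 [-0.  -0.9  0.6]
```

Call:
move_arm --steps '[-1,-0.15,-0.8,0,0,0,0,-1,-0.13,-0.7,0,0,0,0,-1,-0.09,-0.5,0,0,0,0,-1,-0.07,-0.4,0,0,0,0,-1,0,0,0,0,0,0,-1,0,0,0,0,0,0]'

```text
t: 17.65
eef_pos: [0.4859, -0.1887, 0.0499]
tool_rot: [0.0, 0.768, 0.64, 0.001]
contact_force: [0.8, 3.8, 2.9]
gripper_width: -0.006
```

```bash
python3 gt.py
```

```text
t 17.65 gauge tcp -0.023548300928755716 0.003955397327862838 0.04992289757119813 [0.8 3.8 2.9]
```

Call:
move_arm --steps '[-1,-0.02,-0.1,0,0,0,0,-1,-0.01,-0.05,0,0,0,0,-1,0,0,0,0,0,0,-1,0,0,0,0,0,0]'

```text
t: 18.05
eef_pos: [0.4859, -0.1887, 0.0498]
tool_rot: [-0.0, 0.768, 0.641, 0.001]
contact_force: [1.9, 7.4, 6.3]
gripper_width: 0.001
```

```bash
python3 gt.py
```

```text
t 18.05 gauge tcp -0.023568228339294738 0.003939075863357255 0.049800489929203176 [1.9 7.4 6.3]
```

Call:
move_arm --steps '[-1,-0.02,-0.1,0,0,0,0,-1,-0.01,-0.06,0,0,0,0,-1,0,0,0,0,0,0,-1,0,0,0,0,0,0]'

```text
t: 18.45
eef_pos: [0.4857, -0.1892, 0.0498]
tool_rot: [-0.0, 0.767, 0.641, 0.002]
contact_force: [0.8, 8.8, 7.7]
gripper_width: -0.001
```

```bash
python3 gt.py
```

```text
t 18.45 gauge tcp -0.023601605017523335 0.003401827949546159 0.049804330813534706 [0.8 8.8 7.7]
```

Another small step.

Call:
move_arm --steps '[-1,-0.02,-0.1,0,0,0,0,-1,0,0,0,0,0,0,-1,0,0,0,0,0,0]'

```text
t: 18.75
eef_pos: [0.4856, -0.1899, 0.0498]
tool_rot: [-0.0, 0.767, 0.641, 0.002]
contact_force: [1.3, 11.0, 7.0]
gripper_width: -0.004
```

```bash
python3 gt.py
```

```text
t 18.75 gauge tcp -0.02360370500089404 0.002630617206028898 0.04980721755497312 [ 1.3 11.   7. ]
```

Call:
move_arm --steps '[-1,0.18,0.98,0,0,0,0,-1,0.18,1,1.5,0,0,0,-1,0,0,4.5,0,0,0,-1,0,0,4.5,0,0,0,-1,0,-2,4.2,0,0,0,-1,-0.2,-4.5,1.5,0,0,0,-1,-0.3,-3.5,0,0,0,0,-1,0,0,0,0,0,0]'

```text
t: 19.55
eef_pos: [0.4813, -0.2796, 0.2127]
tool_rot: [0.002, 0.771, 0.637, -0.001]
contact_force: [-0.7, -0.2, -0.8]
gripper_width: -0.001
```

```bash
python3 - <<'E'
from look import *
look("wrist","j_w",[])
a=cv2.imread("pics/j_w.png");b=cv2.resize(a[:,150:400],None,fx=1.5,fy=1.5);d=cv2.resize(a[140:240,210:310],None,fx=4.2,fy=4.2,interpolation=cv2.INTER_CUBIC)
c=np.zeros((576,800,3),np.uint8);c[:,:375]=b;c[:420,378:798]=d;cv2.imwrite("pics/j.png",c)
E
```

```text
t 19.55 tcp [ 0.4813 -0.2796  0.2127] rot [ 0.002  0.771  0.637 -0.001] w -0.001 F [-0.71 -0.24 -0.75]
```

View pics/j.png

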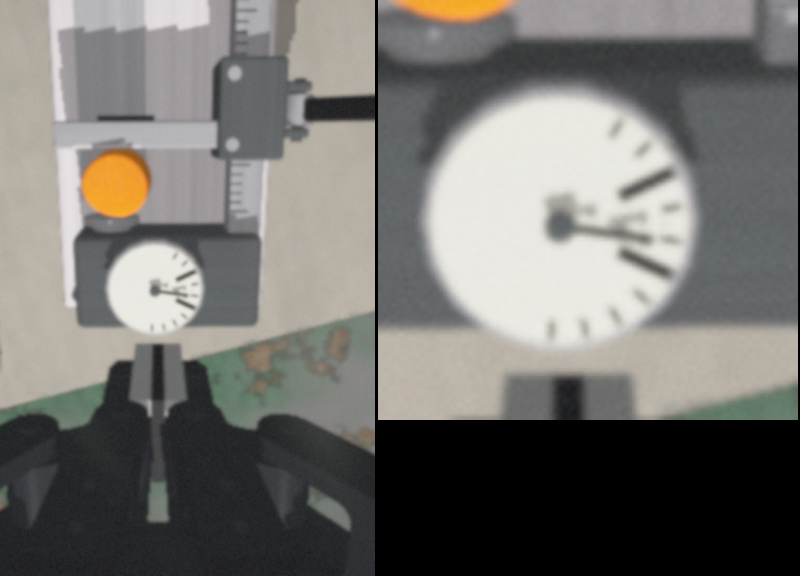

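```bash
python3 - <<'E'
from h import *
from station import status
p=np.load("gp.npy");e=status.get_obs()["eef_pos"]
d=np.load("pics/j_w.npz")
b=back(p,d["K"],d["T"],73/1.5,150+235/1.5,.059);print("bolt",b,"jaw",.087-(.0650-b[1]))
print("lever shaft mid",back(p,d["K"],d["T"],107/1.5,150+340/1.5,.06))
print(((G(p,[.112,-.005,.12])-e)*100).round(2),e)
E
```

```text
bolt [0.02771963 0.01317945] jaw 0.03517944983519944
lever shaft mid [ 0.08051939 -0.00317579]
[[13.58  5.42 -9.21]] [ 0.48181227 -0.27622523  0.21205133]
```

Call:
move_arm --steps '[-1,4.5,1.5,0,0,0,0,-1,4.5,2,0,0,0,0,-1,4.5,2,0,0,0,0,-1,0.1,0,-3,0,0,0,-1,0,0,-4,0,0,0,-1,0,0,-1,0,0,0,-1,0,0,0,0,0,0,-1,0,0,0,0,0,0]'

```text
t: 20.4
eef_pos: [0.6196, -0.2181, 0.1328]
tool_rot: [0.001, 0.768, 0.64, 0.001]
contact_force: [-0.3, -1.1, 0.1]
gripper_width: -0.002
```

```bash
python3 gt.py; python3 - <<'E'
from look import *
look("wrist","k_w",[])
E
```

```text
t 20.4 gauge tcp 0.1132856381299532 -0.0007328611614405324 0.13284383176315023 [-0.3 -1.1  0.1]
t 20.4 tcp [ 0.6196 -0.2181  0.1328] rot [0.001 0.768 0.64  0.001] w -0.002 F [-0.34 -1.1   0.11]
```

View pics/k_w.png

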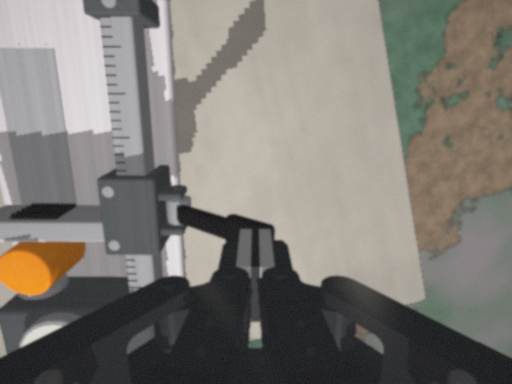

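Call:
move_arm --steps '[-1,-0.1,-0.35,0,0,0,0,-1,0,0,-1,0,0,0,-1,0,0,-1,0,0,0,-1,0,0,-1,0,0,0,-1,0,0,0,0,0,0]'

```text
t: 20.95
eef_pos: [0.6166, -0.2215, 0.099]
tool_rot: [-0.001, 0.768, 0.64, -0.001]
contact_force: [-0.8, -0.1, -0.5]
gripper_width: 0.0
```

Call:
move_arm --steps '[-1,0,0,-0.8,0,0,0,-1,0,0,-0.8,0,0,0,-1,0,0,-0.6,0,0,0,-1,0,0,0,0,0,0,-1,0,0,0,0,0,0]'

```text
t: 21.45
eef_pos: [0.6173, -0.2216, 0.0786]
tool_rot: [-0.001, 0.768, 0.64, -0.0]
contact_force: [-0.8, -0.5, -0.9]
gripper_width: -0.0
```

```bash
python3 gt.py; python3 - <<'E'
from look import *
look("wrist","l_w",[])
E
```

```text
t 21.45 gauge tcp 0.1116854612879152 -0.004672030302448574 0.07861508560532299 [-0.8 -0.5 -0.9]
t 21.45 tcp [ 0.6173 -0.2216  0.0786] rot [-0.001  0.768  0.64  -0.   ] w -0.0 F [-0.84 -0.52 -0.86]
```

View pics/l_w.png

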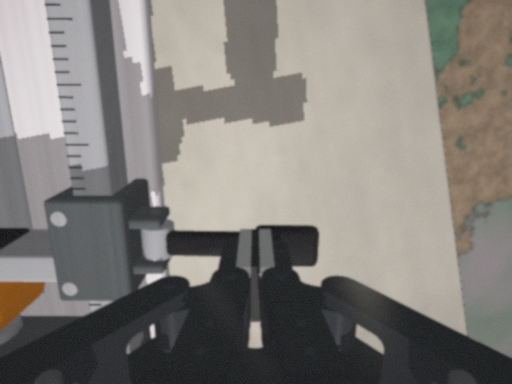

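Call:
move_arm --steps '[-1,0,0,-0.2,0,0,0,-1,0,0,-0.2,0,0,0,-1,0,0,0,0,0,0]'

```text
t: 21.8
eef_pos: [0.6182, -0.2219, 0.076]
tool_rot: [0.0, 0.768, 0.64, 0.0]
contact_force: [-2.2, 0.6, 5.9]
gripper_width: -0.002
```

Call:
move_arm --steps '[-1,0,0,-0.2,0,0,0,-1,0,0,0,0,0,0,-1,0,0,0,0,0,0]'

```text
t: 22.1
eef_pos: [0.6184, -0.2219, 0.0756]
tool_rot: [0.001, 0.768, 0.64, 0.0]
contact_force: [-5.2, 2.3, 17.2]
gripper_width: -0.001
```

Call:
move_arm --steps '[-1,0,0,1,0,0,0,-1,0,0,4,0,0,0,-1,0,0,4.5,0,0,0,-1,0,0,4,0,0,0,-1,-4.5,-1.5,0,0,0,0,-1,-4.5,-2,0,0,0,0,-1,-4.5,-2,0,0,0,0,-1,0,0,0,0,0,0]'

```text
t: 22.9
eef_pos: [0.4759, -0.2813, 0.2075]
tool_rot: [-0.001, 0.771, 0.637, -0.003]
contact_force: [0.8, -0.9, -0.2]
gripper_width: 0.003
```

```bash
python3 gt.py;python3 - <<'E'
from look import *
look("wrist","m_w",[("lever_tip",.051),("sample",.012)])
a=cv2.imread("pics/m_w.png");b=cv2.resize(a[:,150:450],None,fx=1.3,fy=1.3);d=cv2.resize(a[140:240,210:310],None,fx=4,fy=4,interpolation=cv2.INTER_CUBIC)
c=np.zeros((500,800,3),np.uint8);c[:b.shape[0],:390]=b;c[:400,398:798]=d;cv2.imwrite("pics/m.png",c)
E
```

```text
t 22.9 gauge tcp -0.016618375996993832 -0.08900283099428066 0.20750365279625488 [ 0.8 -0.9 -0.2]
lever_tip 0.77 [ 68.3 442.3] [ 0.6303 -0.2232  0.051 ]
sample 0.93 [116.1 236.9] [ 0.4681 -0.231   0.012 ]
t 22.9 tcp [ 0.4759 -0.2813  0.2075] rot [-0.001  0.771  0.637 -0.003] w 0.003 F [ 0.76 -0.85 -0.24]
```

View pics/m.png

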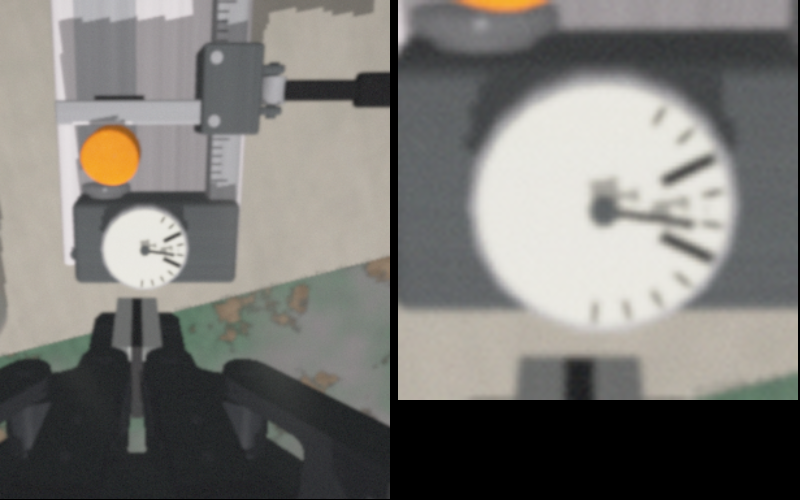

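```bash
python3 - <<'E'
from h import *
from station import status
p=np.load("gp.npy");e=status.get_obs()["eef_pos"]
d=np.load("pics/m_w.npz");K,T=d["K"],d["T"]
for n,c,r,z in[("sample top",110,155.5,.057),("head front",140,194,.057),("anvil low",105,197,.05),("jaw front top",130,124,.051),("sample upper edge",110,125,.057),("sample lower edge",110,185.5,.057)]:
    print(n,back(p,K,T,r/1.3,150+c/1.3,z).round(4))
print(((G(p,[-.034,-.043,.05])-e)*100).round(2),e)
E
```

```text
sample top [-0.0327 -0.0403]
head front [-0.015  -0.0634]
anvil low [-0.0369 -0.0663]
jaw front top [-0.0207 -0.0224]
sample upper edge [-0.0322 -0.0228]
sample lower edge [-0.0331 -0.0581]
[[ -1.63   4.38 -15.86]] [ 0.48336122 -0.27672218  0.20858994]
```

Call:
move_arm --steps '[0.3,-0.7,2.2,0,0,0,0,0.3,-0.8,2.3,0,0,0,0,0.3,0,0,-3,0,0,0,0.3,0,0,-3.5,0,0,0,0.3,0,0,0,0,0,0,0.3,0,0,0,0,0,0]'

```text
t: 23.65
eef_pos: [0.469, -0.2307, 0.1433]
tool_rot: [-0.001, 0.768, 0.641, 0.0]
contact_force: [0.6, -0.2, 0.8]
gripper_width: 0.653
```

```bash
python3 - <<'E'
from look import *
r,K,T=look("wrist","n_w")
p=np.load("gp.npy")
print(proj(K,T,G(p,[[-.033,-.042,.057]])))
E
python3 gt.py
```

```text
t 23.65 tcp [ 0.469  -0.2307  0.1433] rot [-0.001  0.768  0.641  0.   ] w 0.653 F [ 0.57 -0.19  0.82]
[[254.29422035 209.64244613]]
t 23.7 gauge tcp -0.031906760359440095 -0.04091095134888703 0.14423822883880882 [ 0.3 -0.7  0.2]
```

View pics/n_w.png

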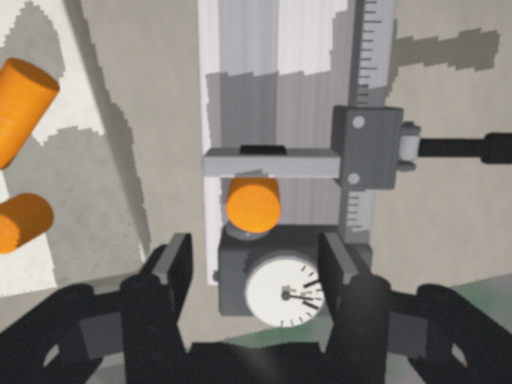

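Call:
move_arm --steps '[0.3,0,0,-3,0,0,0,0.3,0,0,-3,0,0,0,0.3,0,0,-2,0,0,0,0.3,0,0,-1.3,0,0,0,0.3,0,0,0,0,0,0,0.3,0,0,0,0,0,0]'

```text
t: 24.3
eef_pos: [0.469, -0.2321, 0.0513]
tool_rot: [0.001, 0.768, 0.64, 0.0]
contact_force: [-0.9, -0.7, 0.5]
gripper_width: 0.652
```

```bash
python3 gt.py; python3 - <<'E'
from look import *
r,K,T=look("wrist","o_w")
E
```

```text
t 24.3 gauge tcp -0.03225775600700403 -0.04179872878200214 0.051334578193669524 [-0.9 -0.7  0.5]
t 24.3 tcp [ 0.469  -0.2321  0.0513] rot [0.001 0.768 0.64  0.   ] w 0.652 F [-0.85 -0.74  0.49]
```

View pics/o_w.png

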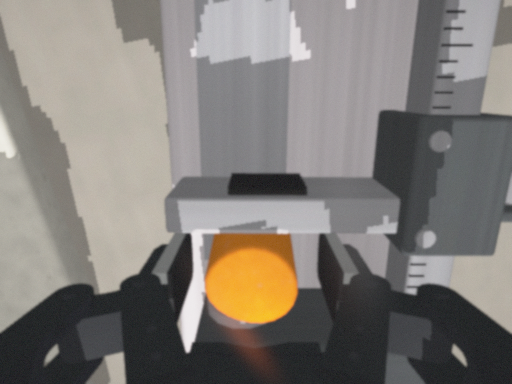

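Good fit. Close the grip.

Call:
move_arm --steps '[0,0,0,0,0,0,0,-0.3,0,0,0,0,0,0,-0.5,0,0,0,0,0,0,-0.5,0,0,0,0,0,0,-0.5,0,0,0,0,0,0,-0.5,0,0,0,0,0,0]' --newtons 30

```text
t: 24.95
eef_pos: [0.4681, -0.2321, 0.0514]
tool_rot: [0.001, 0.768, 0.64, -0.0]
contact_force: [-2.1, 0.2, 7.4]
gripper_width: 0.43
```

Call:
move_arm --steps '[-0.5,0,0,0.5,0,0,0,-0.5,0,0,1,0,0,0,-0.5,0,0,1.5,0,0,0,-0.5,0,0,2,0,0,0,-0.5,0,0,3,0,0,0,-0.5,0,0,3,0,0,0,-0.5,0,0,4,0,0,0,-0.5,0,0,4,0,0,0]'

```text
t: 25.75
eef_pos: [0.468, -0.2312, 0.2433]
tool_rot: [0.001, 0.768, 0.64, 0.0]
contact_force: [0.9, -0.5, -1.5]
gripper_width: 0.437
```

Call:
move_arm --steps '[-0.5,0,0,4,0,0,0,-0.5,0,0,4,0,0,0,-0.5,0,0,4,0,0,0,-0.5,0,0,0,0,0,0,-0.5,0,0,0,0,0,0]'

```text
t: 26.25
eef_pos: [0.4683, -0.2313, 0.3624]
tool_rot: [0.002, 0.768, 0.64, 0.001]
contact_force: [-0.9, -0.0, -1.5]
gripper_width: 0.435
```

```bash
python3 - <<'E'
from look import *
r,K,T=look("wrist","q_w")
p=np.load("gp.npy")
a=cv2.imread("pics/q_w.png");cv2.imwrite("pics/q.png",cv2.resize(a[0:384,120:420],None,fx=1.5,fy=1.5))
E
```

```text
t 26.25 tcp [ 0.4683 -0.2313  0.3624] rot [0.002 0.768 0.64  0.001] w 0.435 F [-0.88 -0.04 -1.51]
```

View pics/q.png

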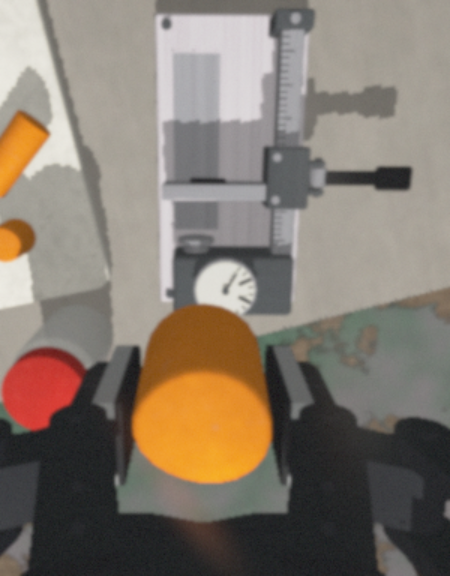

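Call:
move_arm --steps '[-0.5,0.7,4.5,0,0,0,1,-0.5,0.7,4.8,0,0,0,1,-0.5,0.7,4.8,0,0,0,1,-0.5,0.7,4.8,0,0,0,1,-0.5,0.7,4.8,0,0,0,1,-0.5,0.7,4.8,0,0,0,1,-0.5,0.7,4.8,0,0,0,1,-0.5,0.7,4.8,0,0,0,1]'

```text
t: 27.1
eef_pos: [0.5231, 0.1508, 0.359]
tool_rot: [-0.0, 0.722, 0.692, -0.001]
contact_force: [0.5, 0.4, -1.0]
gripper_width: 0.436
```

Call:
move_arm --steps '[-0.5,0.7,4.8,0,0,0,1,-0.5,0.7,4.8,0,0,0,1,-0.5,0.7,4.8,0,0,0,0,-0.5,0,0.4,-3,0,0,0,-0.5,0,0,-4.5,0,0,0,-0.5,0,0,-4.5,0,0,0,-0.5,0,0,-4.5,0,0,0,-0.5,0,0,-3.5,0,0,0]'

```text
t: 27.9
eef_pos: [0.5429, 0.2959, 0.1561]
tool_rot: [-0.001, 0.709, 0.705, -0.002]
contact_force: [0.2, 0.5, -1.1]
gripper_width: 0.435
```

Call:
move_arm --steps '[-0.5,0,0,-3,0,0,0,-0.5,0,0,0,0,0,0,-0.5,0,0,0,0,0,0]'

```text
t: 28.2
eef_pos: [0.5442, 0.2972, 0.1299]
tool_rot: [-0.001, 0.709, 0.705, -0.001]
contact_force: [-0.3, 0.8, 0.2]
gripper_width: 0.432
```

```bash
python3 - <<'E'
from look import *
r,K,T=look("wrist","r_w")
E
```

```text
t 28.2 tcp [0.5442 0.2972 0.1299] rot [-0.001  0.709  0.705 -0.001] w 0.432 F [-0.35  0.82  0.21]
```

View pics/r_w.png

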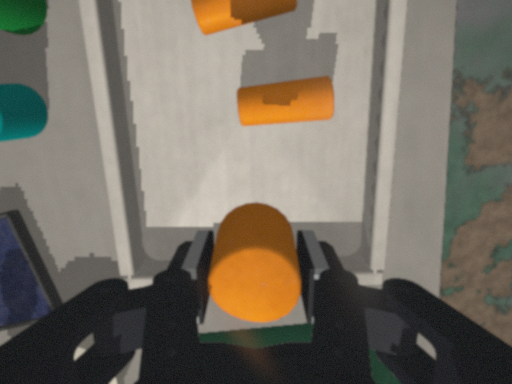

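Above the old spot, clear of the long pieces. Lower by 8.5 cm to just above the floor, then touch down.

Call:
move_arm --steps '[-0.5,0,0,-4,0,0,0,-0.5,0,0,-3,0,0,0,-0.5,0,0,-1.3,0,0,0,-0.5,0,0,-0.1,0,0,0,-0.5,0,0,0,0,0,0,-0.5,0,0,0,0,0,0]'

```text
t: 28.85
eef_pos: [0.546, 0.2982, 0.0482]
tool_rot: [0.0, 0.71, 0.705, 0.002]
contact_force: [-0.5, 0.0, -0.2]
gripper_width: 0.431
```

Call:
move_arm --steps '[-0.5,0,0,-0.3,0,0,0,-0.5,0,0,-0.1,0,0,0,-0.5,0,0,0,0,0,0,-0.5,0,0,0,0,0,0]'

```text
t: 29.25
eef_pos: [0.5456, 0.2976, 0.0435]
tool_rot: [0.0, 0.71, 0.705, 0.001]
contact_force: [-0.7, -1.0, 6.4]
gripper_width: 0.434
```

Call:
move_arm --steps '[-0.1,0,0,0,0,0,0,0.2,0,0,0,0,0,0,0.3,0,0,0,0,0,0,0.3,0,0,0,0,0,0,0.3,0,0,0.5,0,0,0,0.3,0,0,2.5,0,0,0,0.3,0,0,3.5,0,0,0,0.3,0,0,4,0,0,0]'

```text
t: 30.05
eef_pos: [0.5442, 0.2968, 0.1476]
tool_rot: [-0.0, 0.709, 0.705, -0.001]
contact_force: [0.8, 0.4, -0.0]
gripper_width: 0.654
```

Call:
move_arm --steps '[0.3,0,2,4,0,0,0,0.3,0,3,3,0,0,0,0.3,0,2,3,0,0,0,0.3,0,0,0,0,0,0,0.3,0,0,0,0,0,0]'

```text
t: 30.55
eef_pos: [0.5448, 0.3677, 0.2479]
tool_rot: [0.0, 0.709, 0.705, 0.001]
contact_force: [0.4, 0.4, -0.5]
gripper_width: 0.65
```

```bash
python3 - <<'E'
from look import *
r,K,T=look("wrist","s_w",[("sample",.004)])
look("scene","s_sc"); look("top","s_top")
a=cv2.imread("pics/s_w.png");b=cv2.imread("pics/s_sc.png")
cv2.imwrite("pics/s.png",np.hstack([a[:,120:400],cv2.resize(b[110:302],None,fx=2,fy=2)[:,140:660]]))
E
```

```text
sample 0.91 [106.3 108.1] [0.3948 0.424  0.004 ]
sample 0.66 [171.6 107.3] [0.3855 0.3552 0.004 ]
sample 0.61 [218.  253.2] [0.5431 0.3005 0.004 ]
t 30.55 tcp [0.5448 0.3677 0.2479] rot [0.    0.709 0.705 0.001] w 0.65 F [ 0.4   0.38 -0.51]
t 30.65 tcp [0.5449 0.3657 0.2459] rot [ 0.     0.71   0.704 -0.001] w 0.649 F [-0.45  0.55 -0.24]
t 30.7 tcp [0.5449 0.3655 0.2456] rot [ 0.     0.71   0.704 -0.001] w 0.65 F [0.25 0.09 0.77]
```

View pics/s.png

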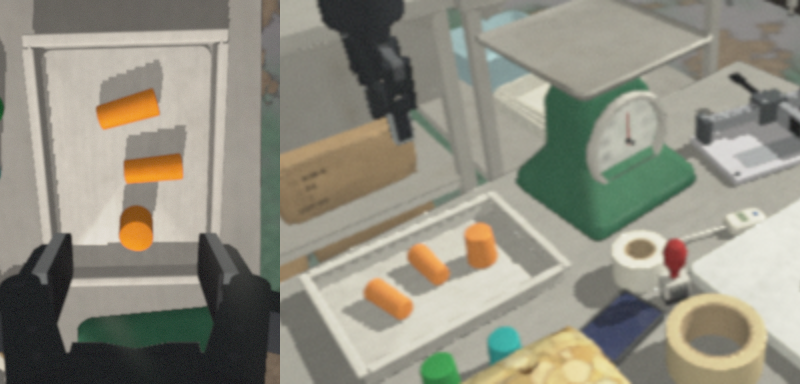

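The sample is standing in the tray, the long pieces have not moved and the gripper is clear, so I'm handing in.

```bash
python3 -c "
from station import order
print(order.hand_in())"
```

```text
the job is handed in; nothing more can be done
None
```

The caliper is set to the sample and locked, the sample stands back in the steel tray, and I handed the job in about 31 s into the run. The hand-in returned no verdict.

**What I did:**
- I stood the sample on the caliper's bed and pushed the jaw shut in two goes. The first left the needle at about 0.7 rad, just past the first long mark, so I backed off and pushed again.
- With the hand off, the needle then rested at about 1.2 rad, between the long marks at 0.6 and 1.5.
- I pressed the lever down onto its stop. The reading reached 17 N there and the fingertips stopped at about 51 mm, the locked height.
- I lifted the sample out and put it back where it had stood in the tray.

**What the last checks showed:**
- **Needle:** it read the same after locking as before. After the lift it was back at rest.
- **Jaw:** it looked unmoved after the lift, and the lever was still level. My camera estimate was about 35 mm, good to 1–2 mm. The needle reading implies about 34 mm. Both are inside the 31.8 to 36.8 mm window.
- **Tray:** the sample stands upright near (0.543, 0.300) in the world frame, the two long pieces look undisturbed, and the hand is clear of everything.

**What disagreed:** the sample finder scored the green and turquoise look-alikes above the real piece in the last picture. I went by the picture and the tray position instead.

I did not look closely at the caliper again after the lift. The last scene picture shows only part of it, from too far away to read the dial.

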